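# Get the wind-up display turntable ready for product pictures

### The job

Get the wind-up display turntable ready for product pictures: take the brush from its stand, dip its tip well down into the oil pot, touch the tip to the round felt pad on the turntable's spring case and put the brush back in its stand. Then stand the wares (whichever of the stapler, the flat round teal tin, the white earbud case and the yellow note block are on the desk) on the wooden platter beside one another, and only when all are on it wind the brass key clockwise, in part turns, fully to its stop. Leave everything else where it is.

Things in the scene. Friction and masses are not known exactly. Their poses are not given: they have to be found in the camera images.
- platter (a point): centre of the top face of the turntable's round wooden platter (240 mm across, top face 32 mm above the desk; held still by its brake, it does not turn). Axes are the turntable's: x, y level, z up. The turntable is fixed to the desk and very heavy; its grey spring case (96 x 100 mm, top 60 mm above the desk) is centred 185 mm from the platter's centre in -y of these axes
- felt (a point): centre of the top face of the round felt oiling pad (28 mm across, in a flat steel ring 34 mm across) on top of the spring case, 68 mm above the desk; axes as the turntable's
- key_grip (a point): centre of the wing of the brass winding key that stands upright on the spring case, on the key's vertical axis, 99 mm above the desk. The wing is a flat plate on edge: about 70 mm long along this point's x (solid to touch over the middle 50 mm), 8 mm thick along y, 28 mm high, with 25 mm free beneath it above the case. The point turns with the key
- key (a joint): winding of the spring, rad: grows as the key is turned clockwise seen from above (point yaw falls by the same amount); 0 run down, 5.2 at the firm stop where it is fully wound. The spring pulls back ever more strongly, turning needs 0.08 to 0.15 N m, but the key stays where it is let go, so it can be wound by several part turns
- stand_floor (a point): centre of the floor inside the brush stand's upright steel tube, 10 mm above the desk. The stand is fixed: round foot 76 mm across, tube 21 mm inside, its mouth flared to 37 mm, rim 72 mm above the desk
- brush_tip (a point): lower end of the oiling brush (the bristle end, 12 mm across, rigid). The brush is a straight round stick 150 mm long that stands bristles down in the tube of the brush stand; z of this point points from the bristles to the handle end
- brush_grip (a point): point on the axis of the brush 125 mm above its tip, where to grip it: round wooden handle, 16 mm across, from 46 to 150 mm above the tip
- pot_rim (a point): centre of the mouth of the round steel oil pot, 48 mm above the desk; 60 mm across inside, 68 outside, 43 mm deep inside, open, no lid; fixed to the desk
- pin_tin_mid (a point): centre of the flat round teal tin, 58 mm across and 24 high, z up; if knocked over it may lie upside down; may be absent
- earbud_case_mid (a point): centre of the closed white earbud case, 27 (x) x 58 (y) x 40 (z) mm, standing; its lid does not open; may be absent
- note_pad_mid (a point): centre of the yellow block of sticky notes, 38 (x) x 51 (y) x 16 (z) mm, lying flat; may be absent
- stapler_mid (a point): point 21 mm up in the middle of the teal stapler, 34 (x) x 135 (y) x 42 (z) mm; its closed arm (22 mm wide, 18 to 42 mm up, it does not move) is where to grip it; may be absent
- puck_tin: bystander: black round tin, 68 mm across, 30 high; origin under its centre
- tape_roll: bystander: roll of masking tape lying flat, 74 mm across, 19 high; origin under its centre
- pen_cup: bystander: empty black pen cup, 52 (x) x 76 (y) x 104 (z) mm; origin under its centre
There are look-alikes about, which are no part of the job. Leave any pink or purple look-alike of the part that bears stand_floor alone.

How it is judged (in metres and radians):
On the way, in this order (a step that is already met when the one before it is completed fails the run):
1. the brush tip is inside the oil pot, at least 15 mm below its rim (horizontal distance between brush_tip and pot_rim below 0.03 m and z of brush_tip in the frame of pot_rim below -0.015 m), for 0.1 s.
2. the brush tip touches the felt pad (horizontal distance between brush_tip and felt below 0.016 m and z of brush_tip in the frame of felt below 0.005 m and contact force between brush and turntable above 0.2 N), for 0.05 s.
3. the brush stands in its stand again (horizontal distance between brush_tip and stand_floor below 0.012 m and z of brush_tip in the frame of stand_floor below 0.012 m and angle between brush_tip's own z axis and vertical below 0.25 rad), for 0.2 s.
4. all wares rest on the platter, let go, while the key is not yet wound (horizontal distance between each of pin_tin_mid, earbud_case_mid, note_pad_mid, stapler_mid and platter below 0.105 m and z of pin_tin_mid in the frame of platter between 0.006 and 0.018 m and z of earbud_case_mid in the frame of platter between 0.0075 and 0.026 m and z of note_pad_mid in the frame of platter between 0.002 and 0.014 m and z of stapler_mid in the frame of platter between 0.015 and 0.027 m and angle between stapler_mid's own z axis and vertical below 0.15 rad and contact force between the fingers and pin_tin below 0.05 N and contact force between the fingers and earbud_case below 0.05 N and contact force between the fingers and note_pad below 0.05 N and contact force between the fingers and stapler below 0.05 N and value of joint key below 1.6 rad), for 0.2 s.
5. the key is wound to its stop (over 4.9 of 5.2 rad) (value of joint key above 4.9 rad), for 0.2 s.
At the end, for the whole second after the job is handed in: Every ware present rests on the platter itself, not on another thing (the stapler upright within 0.15 rad), its centre within 105 mm of the platter's centre; the brush stands in its stand's tube with its tip within 12 mm of the tube's floor; the key is wound past 4.9 of 5.2 rad; all at rest (all of step 3 and horizontal distance between each of pin_tin_mid, earbud_case_mid, note_pad_mid, stapler_mid and platter below 0.105 m and z of pin_tin_mid in the frame of platter between 0.006 and 0.018 m and z of earbud_case_mid in the frame of platter between 0.0075 and 0.026 m and z of note_pad_mid in the frame of platter between 0.002 and 0.014 m and z of stapler_mid in the frame of platter between 0.015 and 0.027 m and angle between stapler_mid's own z axis and vertical below 0.15 rad and value of joint key above 4.9 rad and linear speed of each of pin_tin, earbud_case, note_pad, stapler, brush below 0.02 m/s); the robot touches nothing.
It fails at once if the puck tin is pushed more than 5 cm from its place (distance of puck_tin from where it was at the start of the episode above 0.05 m).
It fails at once if the tape roll is pushed more than 5 cm from its place (distance of tape_roll from where it was at the start of the episode above 0.05 m).
It fails at once if the pen cup is pushed more than 5 cm from its place (distance of pen_cup from where it was at the start of the episode above 0.05 m).
Of pin_tin, earbud_case, note_pad, stapler only 2 to 3 are there at a start; the rules pass over those that are not, and their reading is None.
At some moment in a run one of pin_tin, note_pad may be knocked a few centimetres aside while the robot is not near it.
It also fails if it takes over 210 s, if anything falls off the work surface, if the arm or the gripper's body presses on something with over 40 N, if the wrist force passes 120 N, or if a joint passes its speed limit or range.

### The arm

A 7-joint arm with a two-finger parallel gripper is mounted at the origin on a cart in front of the work surface, level with it; the furniture and walls round the work are solid. World frame = base frame: x ahead of the robot, y to its left, z up, the work surface at z = 0. Lengths are in mm, angles in rad, forces in N, time in s.
With the tool pointing down it reaches from about 350 to 900 mm from the base axis. Payload 8.1 kg.
Tool frame: the origin (TCP) lies midway between the tips of the shut fingers; the grasp point (between the pads) lies 19 mm behind it; z points along the fingers, y is the line along which they close (so a half turn about z gives the same grasp; the last joint's range is limited). The gripper opens to 85 mm and grips with 20 to 120 N. Pads are 22 mm wide; open, the fingers measure 114 mm over their backs; the gripper's body (76 mm by 85 mm) begins 54 mm behind the grasp point. The pads swing forward as they close: fully open they stand 13 mm farther back than shut.
Start: joints at [-1.343, 0.434, 0.025, 1.573, -0.012, 1.134, -0.075], TCP at [203.027, 591.119, 231.323] pointing down, gripper open.
Joint ranges: [-2.62, 2.62], [-0.44, 2.09], [-1.27, 1.32], [0.08, 2.57], [-1.32, 4.46], [0.12, 2], [-2.74, 2.74]. Speed limits (rad/s): [2.22, 2.22, 3.01, 3.01, 3.14, 3.14, 3.14].

### API

Orientations are given as a unit quaternion [w, x, y, z].
In Python, from bench import move_to, move_straight, movej, command_gripper, dwell, solve_ik, state, capture, get_calibration, MotionError, hand_in gives the robot as it stands. Calls block until the motion is done:
- move_to(position, orientation): joint-space move of the TCP to a pose.
- move_straight(position, rate=150, attitude=None, force_limit=None): straight line of the TCP; attitude=None keeps the orientation; rate is the mean speed in mm/s. With force_limit (N) it stops when the force on the tool has changed by that much, and returns True; else False.
- movej(angles): joint-space move.
- command_gripper(opening, grasp_force=None): opening from 0.0 (shut) to 1.0 (fully open); grasp_force is the grip in N (None keeps the last); returns when the fingers have stopped.
- dwell(seconds).
- solve_ik(position, orientation): joint angles nearest the present ones, or None.
- state(): the state.
- capture(name): name is "scene" or "top" or "wrist"; returns the picture (384x512x3 uint8, red, green, blue); there is no depth.
- get_calibration(name): a dict with "camera_matrix" (3x3 intrinsics, pixels), "dist" ([k1, k2, p1, p2, k3] as OpenCV has them; the pictures are not rectified), "rvec" (rotation vector, rad) and "tvec" (3), from world to camera coordinates, as OpenCV has them. Camera axes: x right, y down, z forward; pixel columns grow to the right and rows downward; lengths in mm; the calibration is good to about 2 mm. A picture is of the moment at which its call begins: read the wrist's pose just before it. get_calibration takes no time and is no camera call; for the wrist camera it gives the pose at the moment of the call.
A pose or a line that the arm cannot do raises MotionError and nothing moves.
- hand_in(): hands the job in; it is judged then, once.
The state is a dict: "t": time; "q": joint angles; "qd": joint speeds; "joint_efforts": joint torques, N m; "eef_pos": TCP position; "tcp_rot": TCP orientation; "wrist_force": force on the tool from outside, world axes, zero at the start; "wrist_torque": the same for the moment, N m; "grip_width": opening from 0.0 (shut) to 1.0 (fully open); "grip_force": force on a finger pad.
Only numpy, scipy, OpenCV 4.12 (cv2) and the standard library are available. Lean on these libraries where they do the work, as an engineer would, in place of code of your own. Each camera call takes 0.05 s, during which the arm holds its last target. There are 200 camera calls.

## Working session

There is one attempt and no reset: what is moved stays moved. The work goes in short steps, each a Python script; the robot and the scene stay as the last script left them, time stands still between calls to the robot, and variables do not carry over. Pictures are saved under pics/ and viewed, at most 14 in all, crops included, and the job is handed in when it is done.

```bash
mkdir -p pics; cat > h.py <<'E'
import numpy as np, cv2
from bench import *
def save(img,name): cv2.imwrite(f'pics/{name}.png',cv2.cvtColor(img,cv2.COLOR_RGB2BGR))
def ray(cal,uv):
    K=np.array(cal["camera_matrix"],float);d=np.array(cal["dist"],float)
    p=cv2.undistortPoints(np.array([[uv]],float),K,d)[0,0]
    R=cv2.Rodrigues(np.array(cal["rvec"],float))[0];t=np.array(cal["tvec"],float).ravel()
    return -R.T@t, R.T@np.array([p[0],p[1],1.])
def onz(cal,uv,z):
    o,d=ray(cal,uv); return o+d*(z-o[2])/d[2]
def proj(cal,P):
    return cv2.projectPoints(np.array(P,float).reshape(-1,1,3),np.array(cal["rvec"],float),np.array(cal["tvec"],float),np.array(cal["camera_matrix"],float),np.array(cal["dist"],float))[0].reshape(-1,2)
E
python3 - <<'E'
from h import *
for n in("scene","top"):
    im=capture(n);cv2.imwrite(f'pics/{n}0raw.png',im[:,:,::-1]);save(cv2.resize(im,(800,600),interpolation=cv2.INTER_CUBIC),n+'0')
    c=get_calibration(n);print(n,ray(c,(256,192)))
s=state();print(s)
E
```

```text
scene (array([-209.35055951, -579.18410184,  601.75848712]), array([ 0.74392372,  0.45437453, -0.49014063]))
top (array([ 399.33652092, -108.38147485, 1614.37769101]), array([ 0.10729788,  0.01528176, -0.99417304]))
{'t': 0.1, 'q': array([-1.34262071,  0.43514996,  0.02496998,  1.57398499, -0.01159244,
        1.13404602, -0.07510231]), 'qd': array([ 1.08433136e-03, -1.62183033e-03,  6.62842953e-05, -2.35923822e-03,
       -1.05847894e-03, -4.56689002e-04, -1.28743662e-04]), 'joint_efforts': array([ 3.07389491e-03, -6.71747088e+01,  1.02805540e+00, -3.16903639e+01,
        1.57445355e-02,  7.27385617e-03,  7.48138268e-05]), 'eef_pos': array([202.88676923, 590.6678505 , 230.61467543]), 'tcp_rot': array([-5.11599837e-05,  1.64666884e-01,  9.86348973e-01, -7.19913931e-04]), 'wrist_force': array([ 0.52137366, -0.34963979,  0.47387241]), 'wrist_torque': array([-0.01365622, -0.0160858 ,  0.03295199]), 'grip_force': 0.0, 'grip_width': 0.997473475496552}
```

View pics/scene0.png

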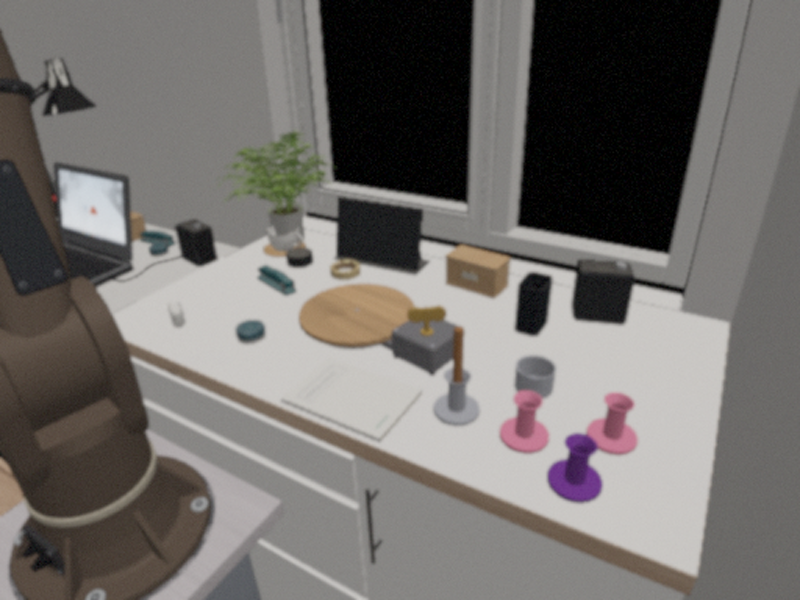

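View pics/top0.png

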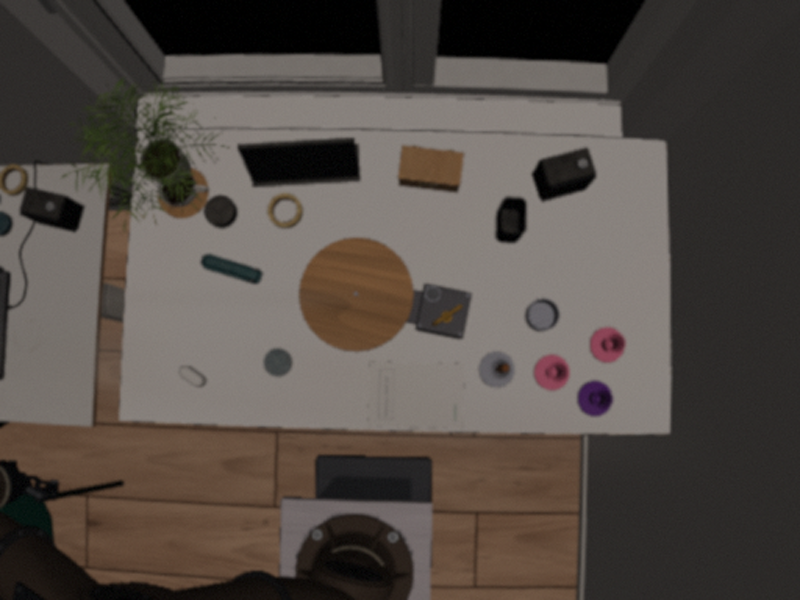

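The top view (800x600 scale) shows the platter (356,294), case (443,310), felt (433,294) and key (447,314). The grey stand with the brush is at (497,369) and the pot at (542,314). The wares are the stapler (232,268), teal tin (278,362) and white earbud case (192,376). There is no yellow block.

Stand candidates are grey (497,369), pink (552,372) and (607,344), and purple (595,398). The grey one fits because it is steel and holds the brush. I'll confirm it with a wrist view.

```bash
python3 - <<'E'
from h import *
c=get_calibration("top");s=.64
for n,uv,z in [("platter",(356,294),32),("case",(443,310),60),("felt",(433,294),68),("key",(447,314),110),("standfoot",(497,369),5),("brushtop",(503,368),160),("pot",(542,314),48),("stapler",(232,268),42),("tin",(278,362),24),("ear",(192,376),40),("tape",(285,210),19),("puck",(221,211),30),("cup",(511,219),104)]:
    print(n,onz(c,(uv[0]*s,uv[1]*s),z).round())
# wrist cam offset
cw=get_calibration("wrist");o,d=ray(cw,(256,192));print("wrist cam",o,d,np.array(cw["camera_matrix"])[0,0],state()["eef_pos"],cv2.Rodrigues(np.array(cw["rvec"]))[0].round(2).tolist())
# try reach for views
for p in [(470,-265,330),(430,-200,330),(560,-60,350),(500,190,350),(430,300,350)]:
    for yaw in (0,1.57,-1.57,3.14):
        q=[0,np.cos(yaw/2),np.sin(yaw/2),0]; r=solve_ik(p,q); print(p,yaw,None if r is None else np.round(r,2))
E
```

```text
platter [581.   8.  32.]
case [ 549. -173.   60.]
felt [ 580. -151.   68.]
key [ 536. -179.  110.]
standfoot [ 432. -291.    5.]
brushtop [ 431. -285.  160.]
pot [ 546. -378.   48.]
stapler [629. 270.  42.]
tin [435. 167.  24.]
ear [401. 346.  40.]
tape [760. 167.  19.]
puck [753. 303.  30.]
cup [ 732. -305.  104.]
wrist cam [133.06949397 615.12773969 372.0232286 ] [ 0.28727388 -0.09706328 -0.95304879] 306.7881605255391 [202.88676923 590.6678505  230.61467543] [[0.33, 0.95, -0.0], [0.91, -0.31, 0.29], [0.27, -0.1, -0.96]]
(470, -265, 330) 0 [-0.2   0.26  0.8   1.67 -0.19  1.29 -0.94]
(470, -265, 330) 1.57 [-0.39  0.33  1.1   1.68 -0.31  1.32  0.77]
(470, -265, 330) -1.57 [-0.42  0.36  1.17  1.68 -0.34  1.33 -2.33]
(470, -265, 330) 3.14 [ 0.54  0.24 -0.16  1.61  0.04  1.29  1.94]
(430, -200, 330) 0 [-0.51  0.12  0.95  1.82 -0.1   1.26 -1.1 ]
(430, -200, 330) 1.57 [-0.51  0.12  0.95  1.82 -0.1   1.26  0.47]
(430, -200, 330) -1.57 [-0.67  0.15  1.17  1.82 -0.14  1.26 -2.6 ]
(430, -200, 330) 3.14 [ 0.46  0.12 -0.16  1.76  0.02  1.26  1.87]
(560, -60, 350) 0 [-0.71  0.36  1.03  1.59 -0.31  1.37 -1.22]
(560, -60, 350) 1.57 [-0.61  0.31  0.85  1.58 -0.24  1.36  0.27]
(560, -60, 350) -1.57 [-0.78  0.4   1.16  1.59 -0.38  1.39 -2.72]
(560, -60, 350) 3.14 [-0.56  0.3   0.77  1.58 -0.21  1.35  1.81]
(500, 190, 350) 0 [-1.05  0.23  0.75  1.64 -0.16  1.33 -1.85]
(500, 190, 350) 1.57 [-0.89  0.21  0.54  1.63 -0.11  1.33 -0.34]
(500, 190, 350) -1.57 [-0.45  0.21 -0.02  1.6   0.    1.33  2.68]
(500, 190, 350) 3.14 [-0.67  0.21  0.25  1.62 -0.05  1.33  1.16]
(430, 300, 350) 0 [-1.27  0.2   0.69  1.66 -0.13  1.32 -2.12]
(430, 300, 350) 1.57 [-1.06  0.19  0.42  1.65 -0.08  1.32 -0.62]
(430, 300, 350) -1.57 [-0.59  0.2  -0.15  1.61  0.03  1.33  2.4 ]
(430, 300, 350) 3.14 [-0.8   0.19  0.1   1.63 -0.02  1.32  0.88]
```

```bash
python3 - <<'E'
from h import *
import json
Q=[0,0,1,0]
def view(p,n):
    move_to(p,Q); dwell(.3); c=get_calibration("wrist"); im=capture("wrist")
    cv2.imwrite(f'pics/{n}raw.png',im[:,:,::-1]); save(cv2.resize(im,(800,600),interpolation=cv2.INTER_CUBIC),n)
    json.dump({k:np.array(v).tolist() for k,v in c.items()},open(n+'.json','w')); print(state()['t'],state()['eef_pos'],ray(c,(256,192)))
view((480,190,330),'w1')
view((470,-270,330),'w2')
E
```

```text
2.2583 [479.88691504 190.30782415 329.89026283] (array([406.0091617 , 190.64907368, 471.29303908]), array([ 0.30261629,  0.00353549, -0.95323682]))
4.2917 [ 470.1953597  -269.62774983  329.98349436] (array([ 396.39355253, -269.34514913,  471.38894542]), array([ 0.30279597,  0.00380734, -0.95317871]))
```

View pics/w1.png

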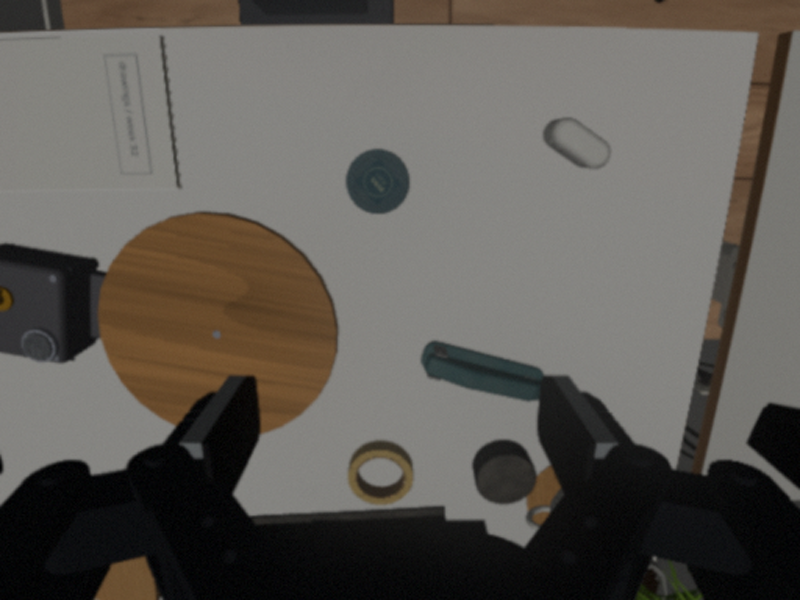

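View pics/w2.png

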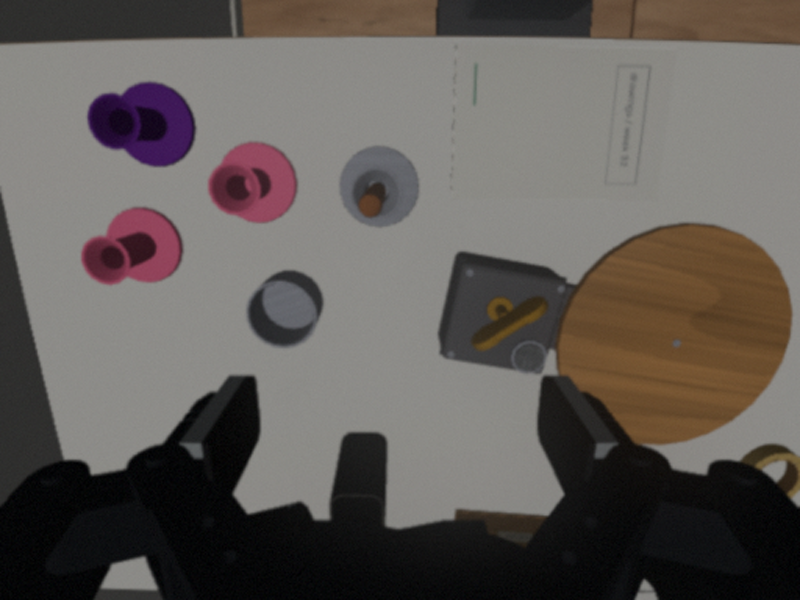

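w1 shows the platter screw at (215,334), the teal tin at (378,181), the white case at (578,143) and the stapler from (430,358) to (540,383). w2 shows the grey stand's foot at (379,187) with the wooden brush handle top at (371,204), which confirms it as the stand. It also shows the pot at (286,308), felt at (529,357) and key wing from (482,340) to (540,303).

```bash
python3 - <<'E'
from h import *
import json
L=lambda n:json.load(open(n+'.json'))
c1,c2=L('w1'),L('w2');s=.64
P=lambda c,uv,z:onz(c,(uv[0]*s,uv[1]*s),z)
def cent(n,c,box,z,f):
    im=cv2.imread(f'pics/{n}raw.png');hsv=cv2.cvtColor(im,cv2.COLOR_BGR2HSV).astype(int)
    m=f(hsv[...,0],hsv[...,1],hsv[...,2]).astype(np.uint8)
    x0,y0,x1,y1=[int(v*s) for v in box];k=np.zeros_like(m);k[y0:y1,x0:x1]=m[y0:y1,x0:x1]
    cn=max(cv2.findContours(k,cv2.RETR_EXTERNAL,cv2.CHAIN_APPROX_NONE)[0],key=cv2.contourArea)
    w=np.array([onz(c,p,z)[:2] for p in cn[:,0].astype(float)],np.float32)
    r=cv2.minAreaRect(w);e=cv2.fitEllipse(w); return r,e
wood=lambda h,s_,v:(h>5)&(h<25)&(s_>80)&(v>60)
f=lambda t:[np.round(a,1).tolist() for a in (t[0],t[1],t[2])]
def show(l,*a):
    r,e=cent(*a);print(l,'rect',f(r),'ell',f(e))
show('plat1','w1',c1,(80,190,350,450),32,wood)
show('plat2','w2',c2,(560,215,800,450),32,wood)
teal=lambda h,s_,v:(h>80)&(h<110)&(s_>60)
show('tin','w1',c1,(330,130,430,230),22,teal)
show('stap','w1',c1,(400,320,550,420),40,teal)
show('foot','w2',c2,(330,130,425,235),4,lambda h,s_,v:(h>105)&(h<130)&(s_>15)&(v>50))
show('brushtop','w2',c2,(350,170,392,225),160,lambda h,s_,v:(h<25)&(s_>80)&(v>40))
show('key','w2',c2,(465,285,560,360),113,wood)
print('screws',P(c1,(215,334),33),P(c2,(676,343),33))
print('felt',P(c1,(39,346),68),P(c2,(529,357),68))
print('brushtop',P(c2,(369,207),160),'foot',P(c2,(379,187),4))
print('pot',P(c2,(286,308),48),'potL/R/T/B',[P(c2,u,48)[:2].round() for u in ((248,308),(323,308),(286,270),(286,346))])
print('key ends',P(c2,(482,343),113),P(c2,(541,303),113), 'shaft',P(c2,(501,309),74))
print('ear',P(c1,(560,131),36),P(c1,(597,154),36))
im=cv2.imread('pics/w1raw.png')[70:115,340:400]
im2=cv2.imread('pics/w2raw.png')[90:250,150:370]
R=lambda a,w,h:cv2.resize(a,(w,h),interpolation=cv2.INTER_CUBIC)
cv2.imwrite('pics/crop1.png',np.vstack([R(im2,792,576)]))
E
```

```text
plat1 rect [[574.3, 10.9], [237.0, 226.3], 84.7] ell [[571.0, 10.6], [218.5, 240.6], 3.2]
plat2 rect [[573.1, 12.2], [238.8, 219.7], 47.7] ell [[576.6, 9.8], [224.1, 240.7], 139.2]
tin rect [[437.2, 170.2], [32.8, 27.1], 42.7] ell [[437.6, 168.6], [27.0, 30.8], 155.6]
stap rect [[621.1, 256.2], [44.6, 18.1], 73.2] ell [[619.9, 254.8], [16.9, 41.5], 166.8]
foot rect [[431.0, -288.4], [69.7, 70.5], 19.7] ell [[432.9, -289.4], [61.4, 63.1], 59.3]
brushtop rect [[430.5, -287.8], [14.0, 14.3], 45.0] ell [[430.3, -287.7], [13.3, 15.2], 81.5]
key rect [[533.7, -179.4], [11.0, 65.8], 33.6] ell [[534.4, -180.3], [9.2, 94.9], 33.9]
screws [580.4699025    9.79426453  33.        ] [580.75458907   8.66712562  33.        ]
felt [ 579.35567518 -144.38673068   68.        ] [ 579.4686996  -149.06204827   68.        ]
brushtop [ 432.4344601  -288.18272405  160.        ] foot [ 431.47848061 -287.74445364    4.        ]
pot [ 538.7998438  -374.05945168   48.        ] potL/R/T/B [array([ 539., -410.]), array([ 539., -339.]), array([ 502., -372.]), array([ 577., -377.])]
key ends [ 546.64792577 -201.63381369  113.        ] [ 512.68623934 -156.71366743  113.        ] shaft [ 530.87055184 -179.23808015   74.        ]
ear [390.31114627 330.94308873  36.        ] [409.33058794 365.55447569  36.        ]
```

View pics/crop1.png

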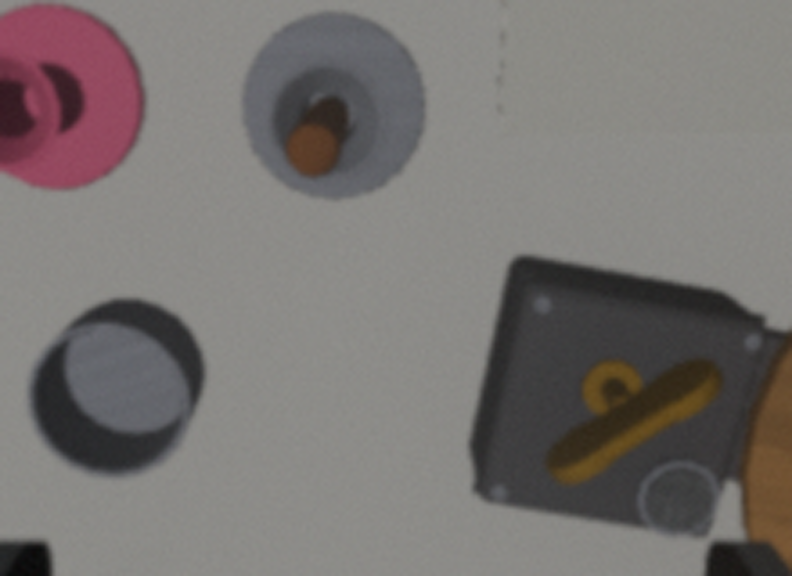

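The crop confirms the grey steel stand with the wooden brush; the neighbours are pink and empty. The pot rim centre is at crop pixel (110,398), which gives about (544,-378). Next I do the brush part.

```bash
cat >> h.py <<'E'
Q=[0,0,1,0]
def ms(x,y,z,rate=150,**k): return move_straight([x,y,z],rate=rate,**k)
E
python3 - <<'E'
from h import *
p=lambda l:(lambda s:print(l,round(s['t'],1),s['eef_pos'].round(1),s['wrist_force'].round(1),round(s['grip_width'],3),round(s['grip_force'],1)))(state())
move_to([431.5,-288.3,240],Q); 
print(ms(431.5,-288.3,116,80,force_limit=8));p('at brush')
command_gripper(0,40);p('grip')
ms(431.5,-288.3,240,100);p('lift')
im=capture('scene');save(cv2.resize(im[150:310,230:410],(792,704))[:600],'held')
ms(544,-377,240);print(ms(544,-377,118,100,force_limit=6));dwell(.4);p('dip')
ms(544,-377,240,120);ms(579.5,-148.5,240,150);dwell(.3);p('over felt')
E
```

```text
False
at brush 6.5 [ 431.8 -288.4  116.4] [-0.4  0.8  0.3] 0.998 0.0
grip 7.1 [ 431.6 -288.3  116.1] [-0.2  0.   2.9] 0.175 38.9
lift 8.5 [ 431.2 -288.1  239.4] [ 0.3 -0.4 -0.1] 0.179 38.9
False
dip 11.4 [ 544.  -377.   118.1] [ 0.5 -0.  -0.9] 0.177 38.9
over felt 14.6 [ 579.4 -148.9  240. ] [ 0.4 -0.2 -0.3] 0.175 38.9
```

View pics/held.png

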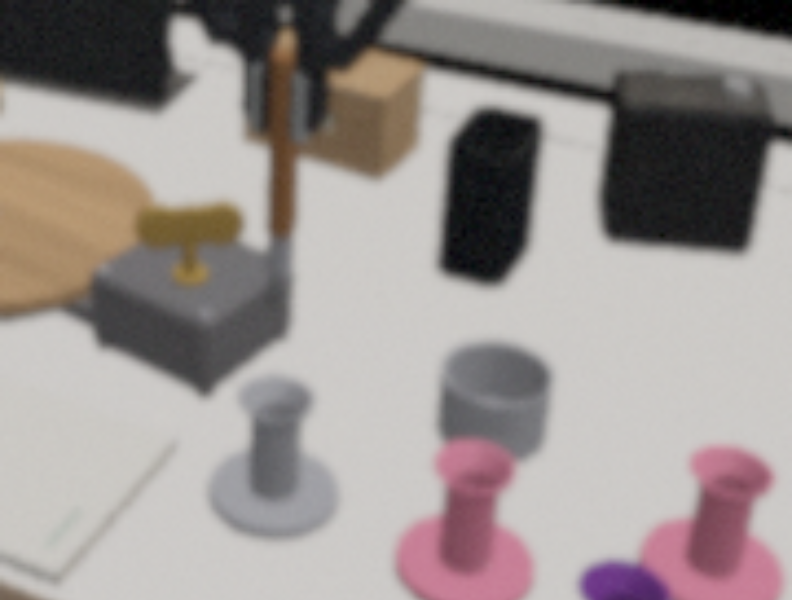

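The brush hangs straight in the grip (handle at crop (284,150)), and the stand at (275,450) is empty. Next is the felt touch and putting the brush back.

```bash
python3 - <<'E'
from h import *
p=lambda l:(lambda s:print(l,round(s['t'],1),s['eef_pos'].round(1),s['wrist_force'].round(1),round(s['grip_width'],3),round(s['grip_force'],1)))(state())
import json
ms(579.5,-148.5,195,100);dwell(.2)
json.dump({k:np.array(v).tolist() for k,v in get_calibration("wrist").items()},open('wf.json','w'))
im=capture('wrist');cv2.imwrite('pics/wfraw.png',im[:,:,::-1])
a=capture('scene')
print(ms(579.5,-148.5,168,20,force_limit=3));p('felt');dwell(.2);p('felt')
a=capture('scene');save(np.hstack([cv2.resize(im,(400,300)),cv2.resize(a[110:230,230:390],(400,300))]),'felt')
E
```

```text
True
felt 16.5 [ 579.7 -148.5  174.1] [-0.1 -0.2  5.8] 0.177 39.4
felt 16.7 [ 579.6 -148.5  174.1] [ 0.8 -0.4  5.4] 0.174 39.4
```

View pics/felt.png

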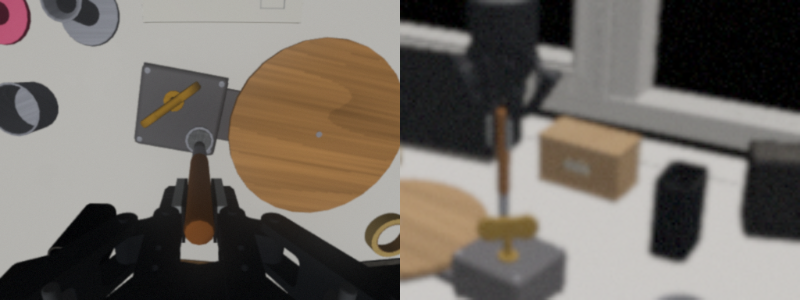

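The brush tip is on the felt at (199,143) with a 5 N push at the expected height. Now I return it to the stand.

```bash
python3 - <<'E'
from h import *
p=lambda l:(lambda s:print(l,round(s['t'],1),s['eef_pos'].round(1),s['wrist_force'].round(1),round(s['grip_width'],3),round(s['grip_force'],1)))(state())
ms(579.5,-148.5,240,120);ms(431.7,-288.5,240,180);dwell(.2)
print(ms(431.7,-288.5,116.5,60,force_limit=6));p('in')
s=state()
if s['eef_pos'][2]<122:
    command_gripper(1.0);dwell(.2);ms(431.7,-288.5,250,120);p('out')
    dwell(.3);a=capture('scene');save(cv2.resize(a[200:280,250:350],(400,320),interpolation=cv2.INTER_CUBIC),'back')
E
```

```text
False
in 21.1 [ 431.9 -288.6  116.7] [-0.2 -0.5 -1.4] 0.175 38.9
out 23.3 [ 431.3 -288.2  249.3] [0.2 0.6 0.1] 1.0 0.0
```

View pics/back.png

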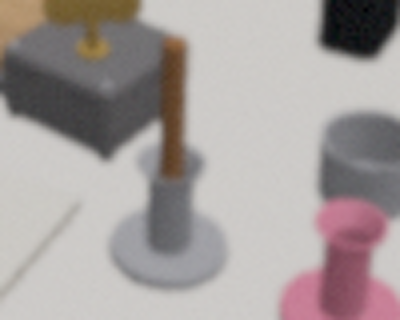

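The brush stands in the tube again. Now a closer look at the wares.

```bash
python3 - <<'E'
from h import *
import json
move_to([540,250,330],Q);dwell(.3)
c=get_calibration("wrist");im=capture("wrist");cv2.imwrite('pics/w3raw.png',im[:,:,::-1]);save(cv2.resize(im[:290],(800,453),interpolation=cv2.INTER_CUBIC),'w3')
json.dump({k:np.array(v).tolist() for k,v in c.items()},open('w3.json','w'))
hsv=cv2.cvtColor(im,cv2.COLOR_RGB2HSV).astype(int);H,S,V=hsv[...,0],hsv[...,1],hsv[...,2]
m=((H>75)&(H<115)&(S>45)&(V>20)).astype(np.uint8);m=cv2.morphologyEx(m,cv2.MORPH_CLOSE,np.ones((5,5)))
for cn in cv2.findContours(m,cv2.RETR_EXTERNAL,cv2.CHAIN_APPROX_NONE)[0]:
    if cv2.contourArea(cn)<300: continue
    for z in (24,42,0):
        w=np.array([onz(c,p,z)[:2] for p in cn[:,0].astype(float)],np.float32);r=cv2.minAreaRect(w);print(cn.mean((0,1)),z,np.round(r[0],1),np.round(r[1],1),round(r[2],1))
E
```

```text
[444.84701493 337.6119403 ] 24 [895.9 604.8] [125.8  58.4] 74.2
[444.84701493 337.6119403 ] 42 [878.6 590.5] [120.7  56.1] 74.2
[444.84701493 337.6119403 ] 0 [919.  623.9] [132.5  61.5] 74.2
[270.46190476 201.26190476] 24 [627.2 280.3] [128.6  35. ] 74.6
[270.46190476 201.26190476] 42 [620.8 279. ] [123.5  33.6] 74.6
[270.46190476 201.26190476] 0 [635.9 281.9] [135.5  36.8] 74.6
[198.4957265   71.54700855] 24 [434.8 172.1] [54.2 53.6] 89.6
[198.4957265   71.54700855] 42 [436.  175.2] [52.  51.4] 89.6
[198.4957265   71.54700855] 0 [433.1 167.9] [57.1 56.4] 89.6
```

View pics/w3.png

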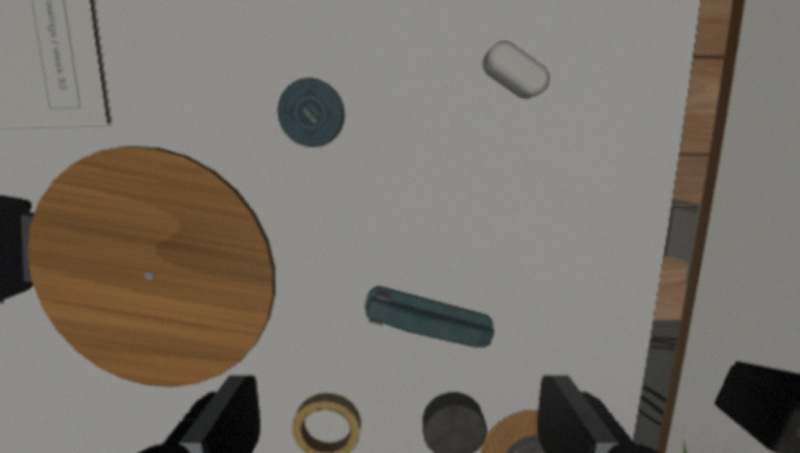

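```bash
python3 - <<'E'
from h import *
import json
c=json.load(open('w3.json'));s=.64
P=lambda u,z:onz(c,(u[0]*s,u[1]*s),z)[:2].round(1)
print('ear',[P((517,69),z) for z in(20,30)],P((500,58),30),P((535,82),30)); print('screw',P((149,275),33))
print('stap ridge',P((378,297),42),P((490,328),42))
ct=get_calibration('top');im=cv2.imread('pics/top0raw.png');h=cv2.cvtColor(im,cv2.COLOR_BGR2HSV).astype(int)
m=((h[...,0]>75)&(h[...,0]<115)&(h[...,1]>45)).astype(np.uint8)[130:260,110:220].copy()
for cn in cv2.findContours(m,cv2.RETR_EXTERNAL,cv2.CHAIN_APPROX_NONE)[0]:
    if cv2.contourArea(cn)>60:
        w=np.array([onz(ct,p+[110,130],20)[:2] for p in cn[:,0].astype(float)],np.float32);print(cv2.minAreaRect(w))
for z in (20,53):
  for a in (74.6,74.6-180,90-180,90): 
    for p in ((625,277),(625,9)):
      q=[0,np.cos(np.radians(a-90)/2),np.sin(np.radians(a-90)/2),0];r=solve_ik([*p,z],q);print(z,a,p,None if r is None else r.round(2))
E
```

```text
ear [array([398.8, 353.3]), array([400.3, 351. ])] [391.7 336. ] [410.6 367.1]
screw [580.3  11.5]
stap ridge [599.7 230.6] [631.  337.5]
((631.9530639648438, 278.77392578125), (128.0121612548828, 25.13801383972168), 74.89761352539062)
20 74.6 (625, 277) [-1.1   1.05  1.14  1.66 -1.04  1.15 -1.51]
20 74.6 (625, 9) [-0.75  0.99  1.14  1.82 -1.04  1.07 -1.03]
20 -105.4 (625, 277) [-0.77  0.78  0.45  1.63 -0.42  0.83  1.16]
20 -105.4 (625, 9) [-0.4   0.71  0.46  1.8  -0.44  0.74  1.59]
20 -90 (625, 277) [-0.75  0.77  0.41  1.63 -0.39  0.82  1.4 ]
20 -90 (625, 9) [-0.38  0.7   0.43  1.79 -0.41  0.74  1.84]
20 90 (625, 277) [-1.12  1.1   1.2   1.66 -1.1   1.2  -1.2 ]
20 90 (625, 9) [-0.78  1.06  1.23  1.83 -1.12  1.16 -0.71]
53 74.6 (625, 277) [-1.1   1.    1.14  1.64 -0.98  1.17 -1.55]
53 74.6 (625, 9) [-0.75  0.93  1.14  1.81 -0.97  1.09 -1.09]
53 -105.4 (625, 277) [-0.78  0.74  0.47  1.62 -0.4   0.89  1.14]
53 -105.4 (625, 9) [-0.43  0.67  0.5   1.78 -0.42  0.8   1.58]
53 -90 (625, 277) [-0.76  0.73  0.43  1.61 -0.37  0.88  1.38]
53 -90 (625, 9) [-0.4   0.66  0.46  1.78 -0.39  0.8   1.82]
53 90 (625, 277) [-1.12  1.05  1.22  1.65 -1.05  1.23 -1.23]
53 90 (625, 9) [-0.79  1.01  1.26  1.81 -1.06  1.18 -0.74]
```

```bash
cat >> h.py <<'E'
def qa(deg): a=np.radians(deg)/2; return [0,np.cos(a),np.sin(a),0]   # tool x at deg, closing line at deg-90
def best(p,deg):
    q0=state()['q'];c=[]
    for d in (deg,deg-180):
        r=solve_ik(p,qa(d))
        if r is not None:c.append((np.abs(np.array(r)-q0).max(),d))
    return min(c)[1]
def st(l):
    s=state();print(l,round(s['t'],1),s['eef_pos'].round(1),s['wrist_force'].round(1),round(s['grip_width'],3),round(s['grip_force'],1))
def pick(x,y,z,deg,force,width=1.0):
    d=best([x,y,160],deg); command_gripper(width); move_to([x,y,160],qa(d))
    print('stopped',ms(x,y,z,90,force_limit=8));st('down');command_gripper(0,force);st('grip');ms(x,y,z+110,120);st('lift');return d
def place(x,y,z,d,open_=1.0):
    ms(x,y,160,180,attitude=qa(d));ms(x,y,z+12,120);print('touch',ms(x,y,z-3,25,force_limit=4));st('low')
    command_gripper(open_);dwell(.2);ms(x,y,170,130);st('free')
E
python3 - <<'E'
from h import *
d=pick(627,280,20,74.6,50);print(d)
if state()['grip_width']>.1:
    place(625,9,53,d+15.4)
    im=capture('top');save(cv2.resize(im[110:270,60:340],(800,457),interpolation=cv2.INTER_CUBIC),'t1')
E
```

```text
stopped False
down 29.0 [627.4 280.2  20.6] [-0.  -0.4 -0.8] 0.999 0.0
grip 29.6 [627.4 280.   20.4] [ 0.3 -0.1  2.9] 0.24 50.0
lift 30.7 [626.4 279.8 129. ] [ 0.4  1.2 -1.9] 0.233 49.5
-105.4
touch True
low 33.8 [625.    8.9  52.4] [-0.4 -1.4  7.1] 0.237 50.5
free 35.8 [624.5   8.8 169.1] [ 0.1  0.1 -0.1] 0.999 0.0
```

View pics/t1.png

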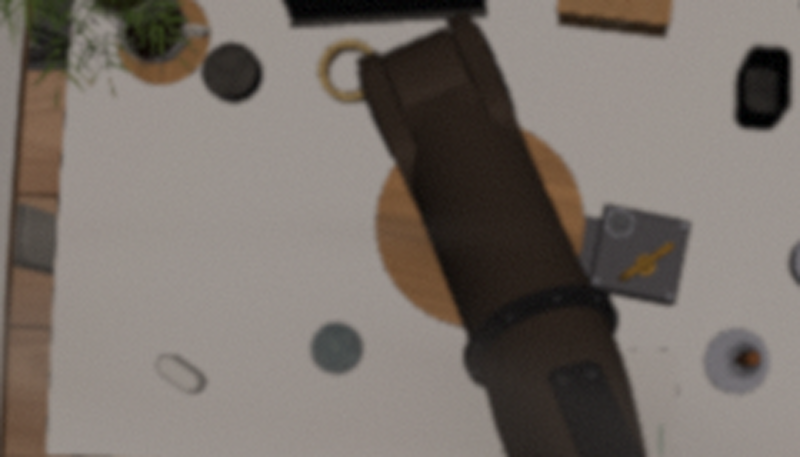

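The arm hides the platter here, but the tin (336,348) and earbud case (180,373) haven't moved. Earbud case next.

```bash
python3 - <<'E'
from h import *
d=pick(400.5,350,5,61,35);print(d)
if state()['grip_width']>.1:
    move_to([540.5,-50,165],qa(d-61)); place(540.5,-50,38,d-61)
    move_to([480,190,330],Q);dwell(.3)
    c=get_calibration('wrist');im=capture('wrist');save(cv2.resize(im[:290],(800,453),interpolation=cv2.INTER_CUBIC),'w4')
    hsv=cv2.cvtColor(im,cv2.COLOR_RGB2HSV).astype(int);H,S,V=hsv[...,0],hsv[...,1],hsv[...,2]
    m=((H>75)&(H<115)&(S>45)&(V>20)).astype(np.uint8);m=cv2.morphologyEx(m,cv2.MORPH_CLOSE,np.ones((5,5)))
    for cn in cv2.findContours(m,cv2.RETR_EXTERNAL,cv2.CHAIN_APPROX_NONE)[0]:
        if cv2.contourArea(cn)<300: continue
        w=np.array([onz(c,p,12)[:2] for p in cn[:,0].astype(float)],np.float32);print(cn.mean((0,1)),cv2.minAreaRect(w))
E
```

```text
stopped False
down 39.4 [400.7 350.2   5.4] [-0.1  0.3 -0.4] 0.997 0.0
grip 40.0 [400.6 350.1   5.2] [-0.  -0.3  3.3] 0.301 34.0
lift 41.0 [400.2 349.5 114.3] [-0.2 -0.1 -0.4] 0.298 33.8
-119
touch True
low 44.5 [540.5 -50.1  36.8] [-0.7 -0.8  3.1] 0.3 34.1
free 46.4 [539.9 -50.  169.2] [-0.   0.1 -0.3] 1.003 0.0
[138.99559471 241.02643172] ((641.9452514648438, -3.5739364624023438), (46.21059799194336, 151.065185546875), 0.22362834215164185)
[242.13274336 115.09734513] ((435.6526794433594, 170.4427490234375), (52.81245803833008, 54.51298522949219), 89.8397216796875)
```

View pics/w4.png

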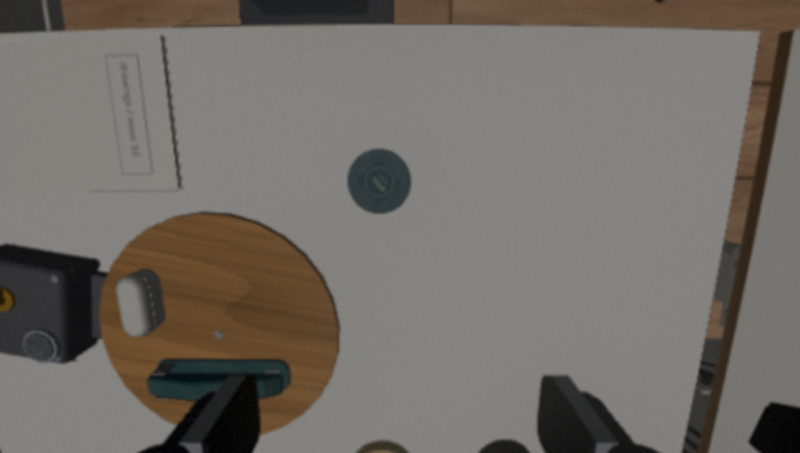

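The stapler (220,380) and earbud case (140,303) stand well on the platter, and the tin is at (379,181). Tin next.

```bash
python3 - <<'E'
from h import *
d=pick(435.7,170,-3,180,30);print(d)
if state()['grip_width']>.4:
    place(540,57,31,d)
    move_to([470,-60,330],Q);dwell(.3)
    im=capture('wrist');save(cv2.resize(im[:290],(800,453),interpolation=cv2.INTER_CUBIC),'w5')
    import json;json.dump({k:np.array(v).tolist() for k,v in get_calibration("wrist").items()},open('w5.json','w'))
E
```

```text
stopped False
down 50.8 [436.  170.1  -2.6] [ 0.2 -0.2  0.3] 1.0 0.0
grip 51.2 [435.9 170.   -2.4] [-2.  -1.2  8. ] 0.661 30.1
lift 52.3 [435.3 169.7 106.4] [-0.1 -0.4  0.2] 0.659 32.0
180
touch True
low 55.0 [539.9  56.9  29.6] [-1.3 -1.   6.7] 0.663 32.6
free 56.8 [539.5  56.8 169.2] [ 0.9  0.2 -0.2] 0.998 0.0
```

View pics/w5.png

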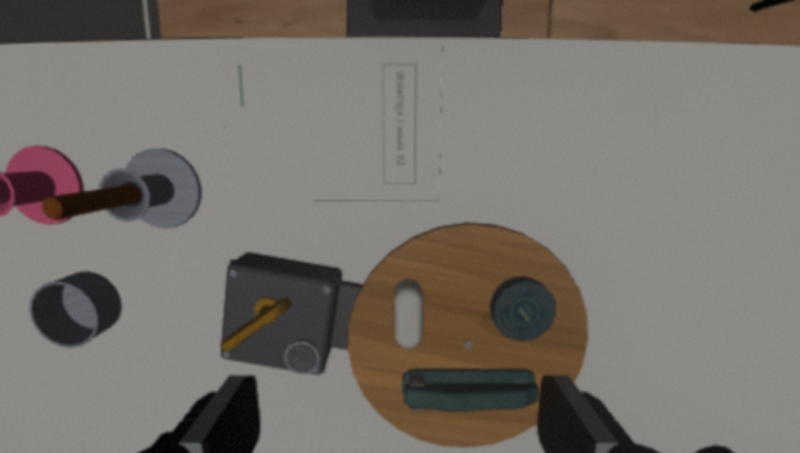

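The stapler (470,388), earbud case (408,313) and tin (524,308) all rest on the platter. I locate the key axis once more and check the winding range of joint 7.

```bash
python3 - <<'E'
from h import *
import json
for n,ends,boss in (('w2',((482,343),(541,303)),(501,309)),('w5',((226,345),(288,303)),(267,309))):
    c=json.load(open(n+'.json'));im=cv2.imread(f'pics/{n}raw.png') if n=='w2' else cv2.resize(cv2.imread('pics/w5.png'),(512,290))
    P=lambda u,z:onz(c,(u[0]*.64,u[1]*.64),z)[:2]
    print(n,P(boss,68).round(1))
    h=cv2.cvtColor(im,cv2.COLOR_BGR2HSV).astype(int);u=np.array(ends)*.64
    m=((h[...,0]>12)&(h[...,0]<32)&(h[...,1]>110)&(h[...,2]>40)).astype(np.uint8)
    k=np.zeros_like(m);x0,x1=u[:,0].min()-6,u[:,0].max()+6;y0,y1=u[:,1].min()-8,u[:,1].max()+8
    k[int(y0):int(y1),int(x0):int(x1)]=1;m&=k
    cn=max(cv2.findContours(m,cv2.RETR_EXTERNAL,cv2.CHAIN_APPROX_NONE)[0],key=cv2.contourArea)
    for z in (99,113):
        print(z,[np.round(v,1) for v in cv2.minAreaRect(np.array([P(p/.64,z) for p in cn[:,0].astype(float)],np.float32))])
move_to([532,-179,190],qa(125));
for a in (180,125,60,0,-55,-80):
    r=solve_ik([532,-179,80],qa(a));print(a,None if r is None else np.round(r,2))
E
```

```text
w2 [ 532.9 -177.9]
99 [array([ 528.3, -182.3]), array([34.9, 69. ]), np.float64(34.5)]
113 [array([ 523.3, -185.6]), array([33.6, 66.4]), np.float64(34.5)]
w5 [ 532.2 -175.8]
99 [array([ 533.9, -179.6]), array([20.6, 71.2]), np.float64(43.8)]
113 [array([ 528.7, -175.1]), array([19.8, 68.6]), np.float64(43.8)]
180 [ 0.56  0.55 -0.46  1.86  0.33  0.8   1.5 ]
125 [ 0.43  0.52 -0.28  1.88  0.2   0.77  0.66]
60 [ 0.26  0.5  -0.04  1.89  0.03  0.75 -0.32]
0 [ 0.09  0.51  0.19  1.91 -0.14  0.74 -1.21]
-55 [-0.48  0.79  1.15  1.95 -0.88  1.01 -1.45]
-80 [-0.48  0.79  1.15  1.95 -0.88  1.01 -1.88]
```

```bash
cat >> h.py <<'E'
def stroke(c,a0,total,step=20,zstop=1.0,z=80):
    """grip the wing at tool angle a0 and wind 'total' deg clockwise about c, easing side forces"""
    c=np.array(c,float); move_to([*c,140],qa(a0)); print('desc',ms(*c,z,70,force_limit=8)); dwell(.2)
    s=state();f0=s['wrist_force'];t0=s['wrist_torque']; command_gripper(0,70); st('key grip'); a=a0; done=0
    while done<total:
        for _ in range(3):
            f=(state()['wrist_force']-f0)[:2]
            if np.hypot(*f)<5: break
            c+=np.clip(.08*f,-1,1); ms(*c,z,20); dwell(.1)
        d=min(step,total-done); a-=d; done+=d; move_straight([*c,z],rate=40,attitude=qa(a)); dwell(.1)
        s=state(); tz=(s['wrist_torque']-t0)[2]; f=(s['wrist_force']-f0); print(done,c.round(1),f.round(1),round(tz,2),round(s['q'][6],2))
        if abs(tz)>zstop: print('STOP?');break
    return c,a
def release(c,z=150):
    command_gripper(1.0);dwell(.1);ms(*c,z,100);st('rel')
E
python3 - <<'E'
from h import *
c,a=stroke((532,-178),125,60,step=10);print(c,a)
im=capture('scene');save(cv2.resize(im[130:250,220:380],(800,600),interpolation=cv2.INTER_CUBIC),'key')
E
```

```text
desc False
key grip 61.0 [ 534.4 -176.4   80.4] [ 6.1  3.6 -3.8] 0.084 70.1
10 [ 533.3 -176.9] [4.9 4.4 0.6] -0.08 0.51
20 [ 534.  -176.3] [4.6 3.6 2.5] -0.02 0.36
30 [ 534.4 -176. ] [5.1 3.2 4.8] -0.04 0.22
40 [ 534.8 -175.8] [4.7 3.  3.8] -0.02 0.07
50 [ 535.2 -175.5] [5.9 1.5 3.8] -0.09 -0.07
60 [ 535.7 -175.4] [4.3 0.8 4.3] -0.08 -0.21
[ 535.68380744 -175.41734817] 65
```

View pics/key.png

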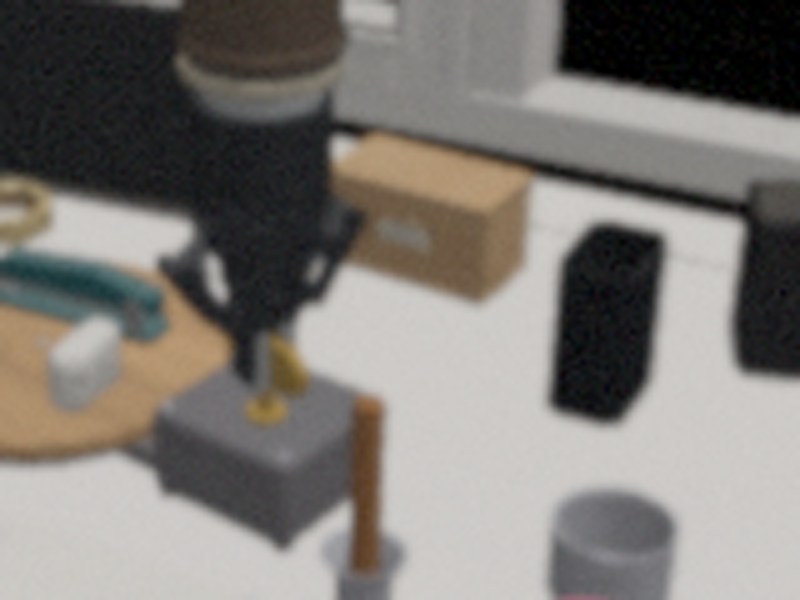

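The key wing (288,365) is in the grip and turning. I continue this stroke, then regrip half a turn back and wind to the stop.

```bash
python3 - <<'E'
import re
s=open('h.py').read()
s=s.replace("zstop=1.0,z=80):","zstop=0.6,z=80,held=False):").replace("move_to([*c,140],qa(a0)); print('desc',ms(*c,z,70,force_limit=8)); dwell(.2)","(None if held else (move_to([*c,140],qa(a0)), print('desc',ms(*c,z,70,force_limit=8)), dwell(.2)))")
s=s.replace("command_gripper(0,70); st('key grip')","(f0:=f0*0,t0:=t0*0) if held else (command_gripper(0,70), st('key grip'))")
s=s.replace("(f0:=f0*0,t0:=t0*0) if held else","f0=f0*(not held);t0=t0*(not held); None if held else")
open('h.py','w').write(s)
E
python3 - <<'E'
from h import *
c,a=stroke((535.7,-175.4),65,120,held=True);print(c,a)
release(c);c,a=stroke(c,a+180,150,zstop=.6);print(c,a,state()['t'])
E
```

```text
20 [ 536.1 -175.5] [ 5.4 -1.2  4. ] -0.0 -0.5
40 [ 536.5 -175.6] [ 6.3 -2.4  4.3] -0.03 -0.78
60 [ 537.  -175.8] [ 4.3 -3.8  4.1] 0.01 -1.06
80 [ 537.4 -176.1] [ 3.6 -5.   5.1] 0.02 -1.34
100 [ 537.7 -176.5] [ 2.6 -5.4  5.6] -0.01 -1.62
120 [ 537.9 -176.9] [-0.6 -5.2  7.8] 0.01 -1.89
[ 537.87431203 -176.92722095] -55
rel 74.2 [ 537.6 -176.6  149.5] [-0.7  0.8 -0.1] 1.0 0.0
desc False
key grip 78.4 [ 536.  -178.2   79.9] [-5.9 -4.   5.7] 0.08 68.6
20 [ 537.4 -177.2] [-5.7 -1.8  4.1] -0.08 0.45
40 [ 536.6 -177.6] [-5.2 -2.6  4.3] 0.01 0.16
60 [ 535.8 -178. ] [-4.7 -2.6  1.9] -0.08 -0.12
80 [ 535.4 -178.2] [-3.5 -2.8  1.4] 2.1 -0.4
STOP?
[ 535.38426533 -178.18891524] 45 82.8833
```

The torque jumped to 2.1 N m between 60° and 80° of the second stroke, which looks like the stop. I regrip on the flipped side to confirm it is the stop and not something the gripper is touching.

```bash
python3 - <<'E'
from h import *
release((535.4,-178.2))
im=capture('wrist');save(im,'wk')
c,a=stroke((535.4,-178),228,25,step=6,zstop=.7);print(c,a)
release(c)
move_to([470,-60,330],Q);dwell(.3);im=capture('wrist');save(cv2.resize(im[:290],(800,453),interpolation=cv2.INTER_CUBIC),'w6');print(state()['t'])
E
```

```text
rel 84.6 [ 535.  -178.   149.5] [ 0.9  0.4 -0.9] 0.996 0.0
desc False
key grip 88.6 [ 535.4 -177.9   80.1] [-0.7 -0.5  1.3] 0.088 67.2
6 [ 535.4 -178. ] [-0.7 -2.   6.2] 2.43 1.89
STOP?
[ 535.4 -178. ] 222
rel 90.7 [ 535.  -178.2  149.5] [-1.2  0.1 -1.3] 1.001 0.0
91.925
```

View pics/w6.png

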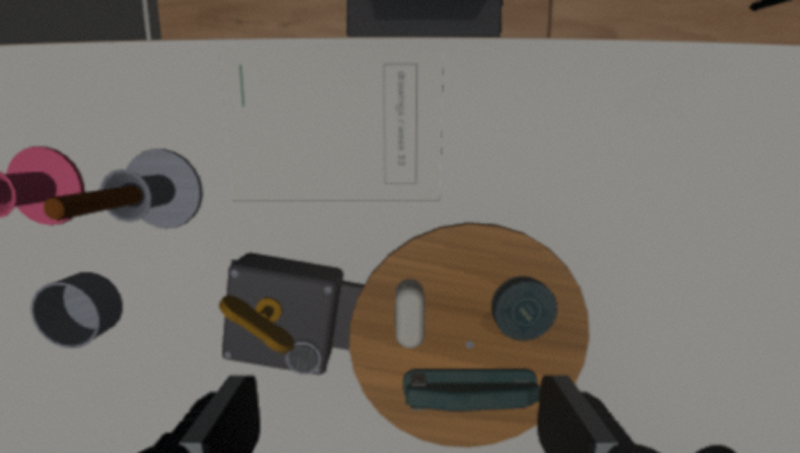

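Everything is in place: the brush in its stand (125,195), the wares at (408,313), (524,308) and (470,388), and the key at (255,323) against its stop on both grips. I hand in.

```bash
python3 -c "
from h import *
print(hand_in())"
```

```text
the job is handed in; nothing more can be done
None
```

The job is handed in, with no verdict shown. The brush was dipped in the oil pot, touched to the felt and put back in its stand. The stapler, teal tin and earbud case are on the platter (no note block was present). The key is against a firm stop after about 257° of winding; its angle can't be read directly, so I take that stop to be fully wound, meaning it started about 0.7 rad wound.

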